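# Push the row of reagent cartridges home and close the keeper

## Robot

A 6-joint arm with a two-finger parallel gripper is mounted at the origin on the work surface. World frame = base frame: x ahead of the robot, y to its left, z up, the work surface at z = 0. Lengths are in m, angles in degrees, forces in N, time in s.
With the tool pointing down it reaches from about 0.35 to 0.875 m from the base axis. Payload 4.2 kg.
Tool frame: the origin (TCP) lies midway between the tips of the shut fingers; the grasp point (between the pads) lies r.grasp_offset behind it (r.grasp_offset is the distance from the TCP to the grasp point, in m); z points along the fingers, y is the direction in which the jaws open and shut (so a half turn about z gives the same grasp; the last joint's range is limited). The gripper opens to 87 mm and grips with 3 to 60 N. Pads are 19 mm wide; open, the fingers measure 117 mm over their backs; the gripper's body (75 mm by 190 mm) begins 51 mm behind the grasp point.
Start: joints at [-60.814, 22.042, 0.453, 0, -68.411, -14.817], TCP at [0.155, -0.605, 0.223] pointing down, gripper open.
Joint ranges: [-179.83, 179.83], [-69.29, 118.12], [-61.27, 80.66], [-181.25, 117.63], [-171.15, -9.14], [-177.46, 177.46]. Speed limits (degrees/s): [159.86, 159.86, 180, 180, 180, 180].

## Interface

Orientations are given as a 3x3 rotation matrix whose columns are the frame's x, y, z axes.
In Python, from station import sense, optics, r gives the robot as it stands. The module is installed in compiled form; this text tells all that it offers.
- The arm moves only by the tool servo_tool, never from a script. Its argument "deltas" is a list of rows, each an object with "slide": the shift along the tool's x, y, z in units of 25 mm (1.0 is 25 mm), a list of three; "spin": the turn about the tool's z in units of 8 degrees (1.0 is 8 degrees). A call has 1 to 10 rows; each row shifts and turns the pose as measured when the row begins, along the tool's axes as they then stand; what a row does not reach is not made up. A row lasts 1/10 s, in which the tool goes at most 50 mm and 8.59 degrees, less where a joint would pass 70% of its speed; a pose out of reach is approached as far as the arm can. A call is refused whole if a number of a shift passes 1 or a number of a turn 1, either way. A call with a gripper value outside its range is refused whole. "gripper" is the closure in counts, from 0 (fully open) to 255 (shut), set as the call begins (left out, the last holds). The fingers move at their own pace and stop on an object; the grip force is fixed at half the most. Time passes only in rows, so rows that do not move let the fingers close. It gives the time, the measured TCP pose, the force and the opening at its end, in the units of the state.
- sense(): the state, without advancing time (a new reading comes with each control period).
- optics.capture(name): name is "side" or "top"; returns a dict with "frame" (480x640x3 uint8, red, green, blue), "camera_matrix" (3x3 intrinsics, pixels), "eye" and "rotation" of the camera in the world. Camera axes: x right, y down, z forward; pixel columns grow to the right and rows downward; lengths in m; the calibration is good to about 2 mm. A picture is of the moment at which its call begins. There is no depth.
- r.finish_job(): hands the job in, once; it reports no verdict.
The state is a dict: "time_s": time; "joints": joint angles; "joint_velocities": joint speeds; "effort": joint torques, N m; "tcp_pos": TCP position; "ee_rot": TCP orientation; "wrist_force": force on the tool from outside, world axes, zero at the start; "moment": the same for the moment, N m; "gripper_width": opening from 0.0 (shut) to 1.0 (fully open).
Only numpy, scipy, OpenCV 4.12 (cv2) and the standard library are available. Lean on these libraries where they do the work, as an engineer would, in place of code of your own. Each camera call takes 0.05 s, during which the arm holds its last target.

## Task

Push the four touching reagent cartridges along the loading tray as one row, from behind, until the front one rests against the end stop and none has a gap before it. Then push the steel keeper bar fully across the tray behind the last cartridge, and move clear. Only push: do not lift or tip a cartridge or draw the row apart, and leave the spare cartridge, the jar and the tip box where they stand.

Things in the scene. Friction and masses are not known exactly. Their poses are not given: they have to be found in the camera images.
- tray: Loading tray, fixed: straight aluminium channel 360 mm long. Origin on the bench, mid length and width; x runs along the channel towards the end stop, y across it towards the keeper's pivot, z up. Floor 4 mm above the bench, 39 mm wide between walls 4 mm thick, wall tops 14 mm above the bench. Open end at x = -180 mm, end stop face at x = 160 mm. A catch post 34 mm high stands at x = -1, y = -32 mm.
- stop_face (a point): Middle of the face of the end stop, a dark steel block 40 mm high; the point is 25 mm above the bench, at tray x = 160 mm, y = 0. The front cartridge must come to rest against this face; the cartridges' centres are then at tray x = 140, 100, 60 and 20 mm.
- cartridge1: Front cartridge of the row, the nearest to the end stop: a white plastic block, 40 mm along its own x, 36 mm along y, body 50 mm tall, with two grey caps 15 mm wide and 7 mm high on top; origin at the centre of its underside, z up. x points along the tray's x. About 90 g; pushing the row takes 1 to 4 N.
- cartridge2: Second cartridge of the row, touching the first from behind; the same in shape and size as cartridge1, same origin and axes.
- cartridge3: Third cartridge of the row; the same in shape and size as cartridge1, same origin and axes.
- cartridge4: Last (rearmost) cartridge of the row, whose rear face (its -x face, 20 mm behind its origin) is free to be pushed; the same in shape and size as cartridge1, same origin and axes.
- keeper (a joint): Angle (rad) of the keeper, a level dark steel bar turning about an upright pivot beside the channel. 0: parallel to the channel, pointing to the open end, outside the wall; negative: further outwards; 1.57: closed, at its own stop, across the channel, 6 mm behind where the last cartridge's rear face is when home. Closes anticlockwise seen from above. Stays where left; about 1 N near the tip moves it.
- keeper_pivot (a point): On the keeper's pivot axis at the bar's mid height (30 mm above the bench); at x = -10 mm, y = 45 mm of the tray. A round hub of radius 8 mm, top 40 mm above the bench.
- keeper_tip (a point): End of the keeper bar on its centre line, 80 mm from the pivot, 30 mm above the bench. The bar is straight, 8 mm thick, its underside 22 mm and top 38 mm above the bench, so it passes over the channel walls.
- spare: Spare cartridge standing on the bench beside the tray, not part of the row: white plastic, 40 mm along its own x, 36 mm along y, body 50 mm tall, with two grey caps 15 mm wide and 7 mm high on top; origin at the centre of its underside, z up. Leave it alone.
- jar: Small amber jar, 42 mm across and 65 mm tall; origin at the centre of its underside. Leave it alone.
- tip_box: Grey pipette-tip box, 85 mm along its x, 120 mm along y, 51 mm tall with the tips; origin at the centre of its underside. Leave it alone.
Things that resemble listed ones, but are neither listed nor needed, are in the scene too. Leave any blue look-alike of the cartridge4 alone.

How it is judged (in metres and radians):
On the way, in this order (a step that is already met when the one before it is completed fails the run):
1. the whole row is home against the end stop while the keeper is still open (x of cartridge1 in the frame of tray above 0.136 m and x of cartridge2 in the frame of tray above 0.0953 m and x of cartridge3 in the frame of tray above 0.0546 m and x of cartridge4 in the frame of tray above 0.0139 m and value of joint keeper below 0.6 rad), for 0.2 s.
2. the keeper is swung fully across behind the last cartridge (value of joint keeper above 1.45 rad), for 0.2 s.
At the end, for the whole second after the job is handed in: All four cartridges stand upright in the channel with the row home: the front one within 4 mm of the end stop and the last within about 6 mm of its home place, at rest, and the keeper is closed (1.45 rad or more) (x of cartridge1 in the frame of tray above 0.136 m and x of cartridge2 in the frame of tray above 0.0953 m and x of cartridge3 in the frame of tray above 0.0546 m and x of cartridge4 in the frame of tray above 0.0139 m and z of each of cartridge1, cartridge2, cartridge3, cartridge4 in the frame of tray below 0.008 m and angle between each of cartridge1, cartridge2, cartridge3, cartridge4's own z axis and vertical below 0.12 rad and y of cartridge1 in the frame of tray between -0.006 and 0.006 m and y of cartridge2 in the frame of tray between -0.006 and 0.006 m and y of cartridge3 in the frame of tray between -0.006 and 0.006 m and y of cartridge4 in the frame of tray between -0.006 and 0.006 m and value of joint keeper above 1.45 rad and linear speed of each of cartridge1, cartridge2, cartridge3, cartridge4 below 0.01 m/s); the robot touches nothing.
It fails at once if a cartridge of the row is lifted from the channel floor (more than 8 mm) (z of any of cartridge1, cartridge2, cartridge3, cartridge4 in the frame of tray above 0.012 m).
It fails at once if a cartridge is tipped (more than 0.3 rad) (angle between any of cartridge1, cartridge2, cartridge3, cartridge4's own z axis and vertical above 0.3 rad).
It fails at once if the row is drawn apart: a gap of more than 15 mm opens between neighbours (distance between cartridge1 and cartridge2 above 0.055 m or distance between cartridge2 and cartridge3 above 0.055 m or distance between cartridge3 and cartridge4 above 0.055 m).
It fails at once if the spare cartridge, jar or tip box is disturbed (moved more than 15 mm) (distance of any of spare, jar, tip_box from where it was at the start of the episode above 0.015 m).
It also fails if it takes over 54 s, if anything falls off the work surface, if the arm or the gripper's body presses on something with over 40 N, if the wrist force passes 120 N, or if a joint passes its speed limit or range.

## Working session

There is one attempt and no reset: what is moved stays moved. The work goes in short steps, Python scripts to look and compute and a tool call to move; the robot and the scene stay as the last step left them, time stands still between calls to the robot, and variables do not carry over. Pictures are saved under pics/ and viewed, and the job is handed in when it is done.

Besides the shell and the picture viewer there is one more tool, called after "Request:" by a JSON object that holds its "name" and its "arguments". servo_tool: Moves the arm, as the interface text tells. Its arguments: {"type":"object","properties":{"deltas":{"type":"array"},"gripper":{"type":"number"}},"required":["deltas"]}

```bash
mkdir -p pics
python3 - <<'E'
from station import sense, optics, r
import cv2,numpy as np
for n in("side","top"):
    c=optics.capture(n); cv2.imwrite(f"pics/{n}0.png",c["frame"][:,:,::-1])
    print(n,c["camera_matrix"],c["eye"],c["rotation"])
print(sense(), r.grasp_offset)
E
```

```text
side [[455.95875745   0.         316.52400273]
 [  0.         455.95875745 236.62788626]
 [  0.           0.           1.        ]] [ 0.38824091 -0.47305837  0.60651388] [[ 0.95158886 -0.21919507  0.21548125]
 [-0.30723737 -0.69918212  0.64556143]
 [ 0.00915675 -0.68051296 -0.73267883]]
top [[456.58065818   0.         316.27932231]
 [  0.         456.58065818 246.57167772]
 [  0.           0.           1.        ]] [0.43741031 0.02207986 0.70932652] [[-0.00736704 -0.98616372  0.1656105 ]
 [-0.99960729  0.0027848  -0.02788396]
 [ 0.02703696 -0.16575088 -0.98579696]]
{'time_s': 0.1, 'joints': array([-6.08135610e+01,  2.20869630e+01,  3.88366479e-01, -2.39986993e-02,
       -6.84106659e+01, -1.48178457e+01]), 'joint_velocities': array([-0.07265206, -0.17193758,  0.2504855 ,  0.01661622,  0.03082745,
       -0.04953169]), 'effort': array([-7.25987848e-04, -3.91689885e+01,  1.87935287e+01,  4.23192322e+00,
        1.34330380e-02, -7.44675822e-05]), 'tcp_pos': array([ 0.15499519, -0.60493264,  0.22157118]), 'ee_rot': array([[-9.68757628e-01, -2.48008688e-01, -5.89911108e-04],
       [-2.48009364e-01,  9.68755859e-01,  1.85477358e-03],
       [ 1.11479880e-04,  1.94312954e-03, -9.99998106e-01]]), 'wrist_force': array([ 0.43549441, -0.38605079, -0.06927732]), 'moment': array([ 0.03775771, -0.00421727,  0.00267027]), 'gripper_width': 1.0065033119272777} 0.0187
```

View pics/side0.png

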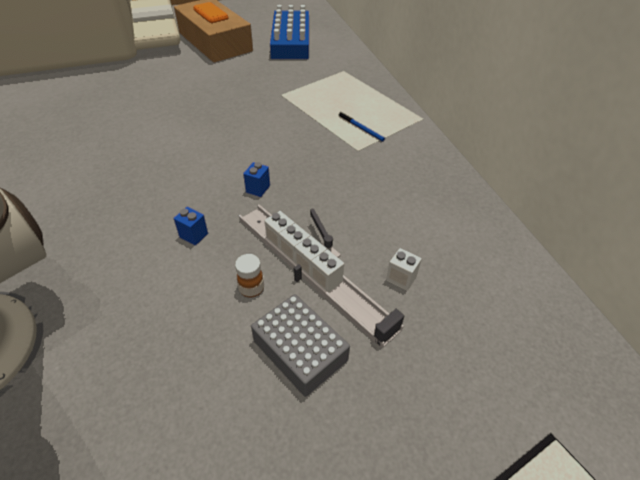

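View pics/top0.png

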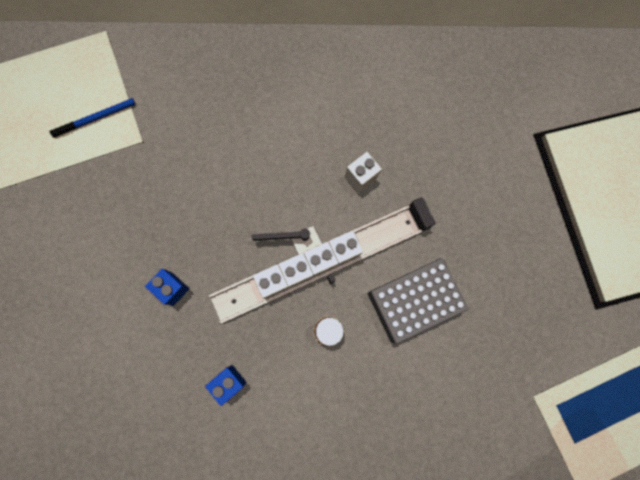

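Run:
```python
import cv2
a=cv2.imread("pics/top0.png")[185:335,200:450]; cv2.imwrite("pics/topz.png",cv2.resize(a,None,fx=3.2,fy=3.2,interpolation=cv2.INTER_CUBIC))
a=cv2.imread("pics/side0.png")[195:350,225:425]; cv2.imwrite("pics/sidez.png",cv2.resize(a,None,fx=3.8,fy=3.8,interpolation=cv2.INTER_CUBIC))
```

```text
(no output)
```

View pics/topz.png

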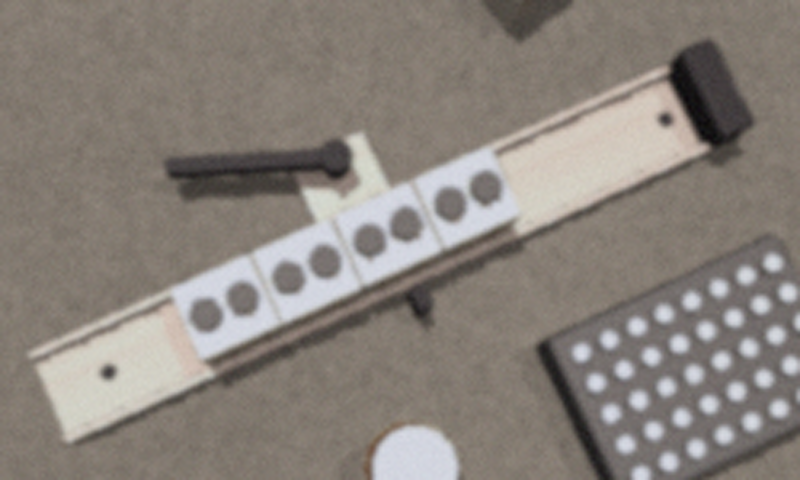

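View pics/sidez.png

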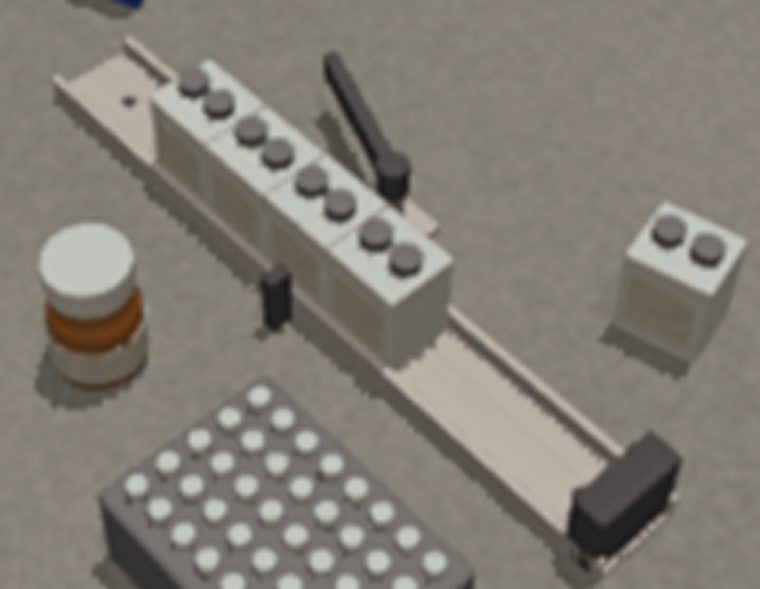

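```bash
cat > h.py <<'E'
import numpy as np
from scipy.optimize import least_squares
C={'side':(np.array([[455.95875745,0,316.52400273],[0,455.95875745,236.62788626],[0,0,1]]),np.array([0.38824091,-0.47305837,0.60651388]),np.array([[0.95158886,-0.21919507,0.21548125],[-0.30723737,-0.69918212,0.64556143],[0.00915675,-0.68051296,-0.73267883]])),
'top':(np.array([[456.58065818,0,316.27932231],[0,456.58065818,246.57167772],[0,0,1]]),np.array([0.43741031,0.02207986,0.70932652]),np.array([[-0.00736704,-0.98616372,0.1656105],[-0.99960729,0.0027848,-0.02788396],[0.02703696,-0.16575088,-0.98579696]]))}
def proj(n,P):
    K,e,R=C[n]; q=K@(R.T@(np.asarray(P)-e)); return q[:2]/q[2]
def ray(n,uv,z):
    K,e,R=C[n]; d=R@np.linalg.solve(K,[*uv,1]); return e+d*(z-e[2])/d[2]
def t2w(T,p):
    c,s=np.cos(T[2]),np.sin(T[2]); return np.array([T[0]+c*p[0]-s*p[1],T[1]+s*p[0]+c*p[1],p[2]])
def w2t(T,p):
    c,s=np.cos(T[2]),np.sin(T[2]); d=np.array(p[:2])-T[:2]; return np.array([c*d[0]+s*d[1],-s*d[0]+c*d[1]])
E
cat > fit.py <<'E'
from h import *
Z=lambda n,u:(200+u[0]/3.2,185+u[1]/3.2) if n=='top' else (225+u[0]/3.8,195+u[1]/3.8)
obs=[('top',(-.18,.0235,.014),(30,355)),('top',(-.18,-.0235,.014),(68,440)),('top',(-.01,.045,.04),(333,155)),('top',(-.001,-.032,.034),(412,290)),
('side',(-.18,.0235,.014),(128,40)),('side',(-.18,-.0235,.014),(55,80)),('side',(-.01,.045,.04),(393,160)),('side',(-.001,-.032,.034),(277,270))]
caps=[('top',[(205,314),(242,298),(288,277),(325,261),(369,240),(405,223),(450,203),(486,187)]),('side',[(193,80),(218,102),(250,129),(277,152),(312,180),(340,204),(375,234),(406,259)])]
def f(p):
    T=p[:3]; o=[]
    for n,P,u in obs: o.append(proj(n,t2w(T,P))-Z(n,u))
    for n,l in caps:
        for i,u in enumerate(l):
            x=p[3]+.04*(i//2)+(-1)**(i+1)*p[4]; o.append(proj(n,t2w(T,(x,0,.061)))-Z(n,u))
    # keeper tip top
    k=p[5]; tip=(-.01-.08*np.cos(k),.045-.08*np.sin(k),.038)
    o.append(proj('top',t2w(T,tip))-Z('top',(168,167)))
    o.append(proj('side',t2w(T,tip))-Z('side',(331,57)))
    return np.concatenate(o)
best=min((least_squares(f,[.4,.05,y,-.1,.01,0]) for y in np.linspace(-3,3,9)),key=lambda s:s.cost)
p=best.x; print(p.round(4),np.degrees(p[2]),np.degrees(p[5]),best.cost); print(best.fun.reshape(-1,2).round(1).tolist())
T=p[:3]
for n,u,z in(('top',(365,160),.057),('top',(329,330),.065),('top',(418,300),.051)): 
    w=ray(n,u,z); print(u,w.round(3),w2t(T,w).round(3))
for P in [(-.18,0,0),(p[3]-.02,0,.03),(.16,0,.025)]: print(P,t2w(T,P).round(4),np.linalg.norm(t2w(T,P)[:2]))
E
python3 fit.py
```

```text
[ 0.5347 -0.0091 -1.1447 -0.0852  0.009  -0.36  ] -65.58841147687318 -20.625268705375525 52.798416612681656
[[-0.1, -1.7], [0.2, 0.4], [1.8, -1.1], [4.2, 1.3], [-1.3, -2.1], [-2.4, -1.1], [-1.2, 0.5], [-1.7, 0.4], [1.0, -1.2], [1.1, -1.5], [0.9, -1.4], [0.8, -1.6], [1.0, -1.4], [1.1, -1.2], [0.8, -1.3], [0.9, -1.4], [-1.2, -0.9], [-1.1, -1.1], [-1.1, -1.3], [-1.2, -1.4], [-1.6, -1.4], [-1.5, -1.5], [-1.3, -1.6], [-1.6, -1.6], [-0.2, -1.1], [-1.9, -2.0]]
(365, 160) [ 0.679 -0.071  0.057] [0.115 0.106]
(329, 330) [ 0.428 -0.013  0.065] [-0.041 -0.099]
(418, 300) [ 0.469 -0.143  0.051] [ 0.095 -0.115]
(-0.18, 0, 0) [0.4603 0.1548 0.    ] 0.4856215216731513
(np.float64(-0.10521279426605444), 0, 0.03) [0.4912 0.0867 0.03  ] 0.498793657774242
(0.16, 0, 0.025) [ 0.6008 -0.1548  0.025 ] 0.620444136212098
```

Request:
{"name": "servo_tool", "arguments": {"deltas": [{"slide":[0,0,0],"spin":-1},{"slide":[0,0,0],"spin":-0.25},{"slide":[-1,0.9,0],"spin":0},{"slide":[-1,0.9,0],"spin":0},{"slide":[-1,0.9,0],"spin":0},{"slide":[-1,0.9,0],"spin":0},{"slide":[-1,0.9,0],"spin":0},{"slide":[-1,0.9,0],"spin":0},{"slide":[-1,0.9,0],"spin":0},{"slide":[-1,0.9,0],"spin":0}], "gripper": 255}}

```text
time_s: 1.1
tcp_pos: [0.2618, -0.3495, 0.2158]
ee_rot: [[-0.911, -0.411, -0.007], [-0.411, 0.911, 0.012], [0.001, 0.014, -1.0]]
wrist_force: [0.5, 0.4, -0.0]
gripper_width: 0.173
```

```bash
cat > st.py <<'E'
from h import *
from station import sense
T=np.array([.5347,-.0091,-1.1447])
s=sense(); p=s['tcp_pos']; R=s['ee_rot']
print('t',round(s['time_s'],2),'tray',(w2t(T,p)*1000).round(1),'z',round(p[2]*1000,1),'yaw toolx rel tray',np.degrees(np.arctan2(R[1,0],R[0,0])-T[2]).round(2),'F',s['wrist_force'].round(1),'w',round(s['gripper_width'],3),'tilt',R[:2,2].round(3))
E
python3 st.py
```

```text
t 1.1 tray [ 197.2 -389.2] z 215.8 yaw toolx rel tray -90.12 F [ 0.5  0.4 -0. ] w 0.173 tilt [-0.007  0.012]
```

Request:
{"name": "servo_tool", "arguments": {"deltas": [{"slide":[-1,0.9,0],"spin":0},{"slide":[-1,0.9,0],"spin":0},{"slide":[-1,0.9,0],"spin":0},{"slide":[-1,0.9,0],"spin":0},{"slide":[-1,0.9,0],"spin":0},{"slide":[-1,0.9,0],"spin":0},{"slide":[-1,0.9,0],"spin":0},{"slide":[-1,0.9,0],"spin":0},{"slide":[-1,0.9,0],"spin":0},{"slide":[-1,0.9,0],"spin":0}]}}

```text
time_s: 2.1
tcp_pos: [0.3974, -0.0274, 0.2176]
ee_rot: [[-0.912, -0.411, -0.008], [-0.411, 0.912, 0.015], [0.001, 0.017, -1.0]]
wrist_force: [1.1, -0.8, -1.1]
gripper_width: 0.004
```

```bash
python3 st.py
```

```text
t 2.1 tray [ -40.1 -132.6] z 217.6 yaw toolx rel tray -90.17 F [ 1.1 -0.8 -1.1] w 0.004 tilt [-0.008  0.015]
```

Request:
{"name": "servo_tool", "arguments": {"deltas": [{"slide":[-1,0.9,0],"spin":0},{"slide":[-1,0.9,0],"spin":0},{"slide":[-1,0.9,0],"spin":0},{"slide":[-1,0.9,0.5],"spin":0},{"slide":[-1,0.6,1],"spin":0},{"slide":[-0.3,0,1],"spin":0},{"slide":[0,0,1],"spin":0},{"slide":[0,0,1],"spin":0},{"slide":[0,0,0],"spin":0}]}}

```text
time_s: 3.0
tcp_pos: [0.4767, 0.1364, 0.1016]
ee_rot: [[-0.909, -0.417, -0.008], [-0.417, 0.909, 0.015], [0.001, 0.017, -1.0]]
wrist_force: [-0.2, 0.0, 0.2]
gripper_width: 0.008
```

```bash
python3 st.py;  python3 - <<'E'
from station import optics
import cv2
for n in("side","top"):
    cv2.imwrite(f"pics/{n}1.png",optics.capture(n)["frame"][:,:,::-1])
a=cv2.imread("pics/top1.png")[185:335,200:450]; a=cv2.resize(a,None,fx=2.2,fy=2.2,interpolation=cv2.INTER_CUBIC)
b=cv2.imread("pics/side1.png")[130:350,200:425]; b=cv2.resize(b,None,fx=2.2,fy=2.2)
import numpy as np
H=max(a.shape[0],b.shape[0]); f=lambda i:np.vstack([i,np.zeros((H-i.shape[0],i.shape[1],3),'uint8')])
o=np.hstack([f(a),f(b)]); cv2.imwrite("pics/both1.png",cv2.resize(o,(800,int(o.shape[0]*800/o.shape[1]))))
E
```

```text
t 3.0 tray [-156.5    7.4] z 101.6 yaw toolx rel tray -89.74 F [-0.2  0.   0.2] w 0.008 tilt [-0.008  0.015]
```

View pics/both1.png

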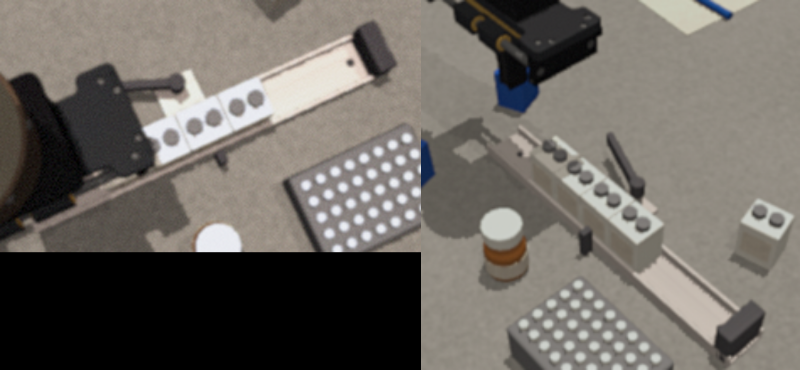

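Request:
{"name": "servo_tool", "arguments": {"deltas": [{"slide":[0.3,0,1],"spin":0},{"slide":[0,0,1],"spin":0},{"slide":[0,0,0.7],"spin":0},{"slide":[0,0,0.2],"spin":0},{"slide":[0,0,0],"spin":0}]}}

```text
time_s: 3.6
tcp_pos: [0.4794, 0.139, 0.0398]
ee_rot: [[-0.907, -0.42, 0.016], [-0.419, 0.907, 0.028], [-0.026, 0.018, -0.999]]
wrist_force: [-0.1, 0.3, -0.5]
gripper_width: 0.007
```

```bash
python3 st.py;  python3 - <<'E'
from station import optics
import cv2
cv2.imwrite(f"pics/side2.png",cv2.resize(optics.capture("side")["frame"][130:350,200:425,::-1],None,fx=2.6,fy=2.6))
E
```

```text
t 3.6 tray [-157.7   10.8] z 39.8 yaw toolx rel tray -89.61 F [-0.1  0.3 -0.5] w 0.007 tilt [0.016 0.028]
```

View pics/side2.png

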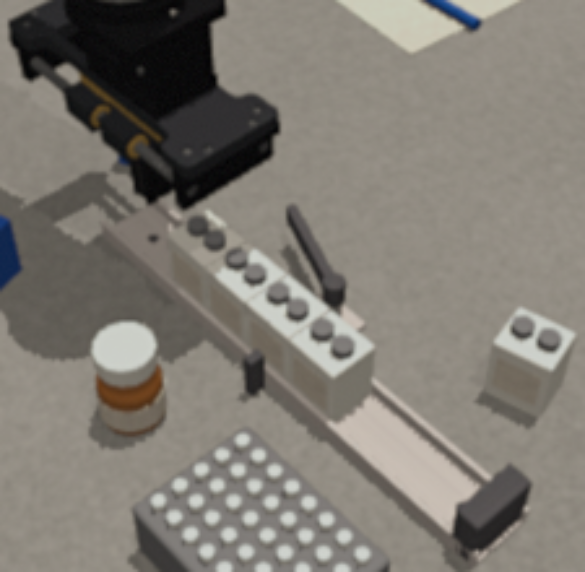

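Request:
{"name": "servo_tool", "arguments": {"deltas": [{"slide":[0.2,0,0.2],"spin":0},{"slide":[0.2,0,0.2],"spin":0},{"slide":[0.1,0,0.2],"spin":0},{"slide":[0,0,0],"spin":0}]}}

```text
time_s: 4.05
tcp_pos: [0.4694, 0.1349, 0.0272]
ee_rot: [[-0.907, -0.42, 0.023], [-0.419, 0.907, 0.032], [-0.034, 0.019, -0.999]]
wrist_force: [-0.1, 0.7, -0.5]
gripper_width: 0.005
```

```bash
python3 st.py
```

```text
t 4.05 tray [-1.581e+02  1.000e-01] z 27.2 yaw toolx rel tray -89.6 F [-0.1  0.7 -0.5] w 0.005 tilt [0.023 0.032]
```

Request:
{"name": "servo_tool", "arguments": {"deltas": [{"slide":[0,-0.2,0.2],"spin":0},{"slide":[0,-0.3,0],"spin":0},{"slide":[0,-0.3,0],"spin":0},{"slide":[0,0,0],"spin":0}]}}

```text
time_s: 4.45
tcp_pos: [0.479, 0.1156, 0.0214]
ee_rot: [[-0.907, -0.421, 0.023], [-0.42, 0.907, 0.032], [-0.034, 0.019, -0.999]]
wrist_force: [0.4, 0.1, -0.2]
gripper_width: 0.011
```

```bash
python3 st.py
```

```text
t 4.45 tray [-136.6    0.8] z 21.4 yaw toolx rel tray -89.55 F [ 0.4  0.1 -0.2] w 0.011 tilt [0.023 0.032]
```

Request:
{"name": "servo_tool", "arguments": {"deltas": [{"slide":[0,-0.2,0],"spin":0},{"slide":[0,-0.2,0],"spin":0},{"slide":[0,-0.2,0],"spin":0},{"slide":[0,-0.2,0],"spin":0},{"slide":[0,-0.2,0],"spin":0},{"slide":[0,-0.2,0],"spin":0},{"slide":[0,-0.2,0],"spin":0}]}}

```text
time_s: 5.15
tcp_pos: [0.4954, 0.0826, 0.0213]
ee_rot: [[-0.907, -0.421, 0.025], [-0.42, 0.907, 0.034], [-0.037, 0.02, -0.999]]
wrist_force: [-1.3, 3.7, 0.5]
gripper_width: 0.001
```

```bash
python3 st.py;  python3 - <<'E'
from station import optics
import cv2
cv2.imwrite(f"pics/side3.png",cv2.resize(optics.capture("side")["frame"][130:350,200:425,::-1],None,fx=2.6,fy=2.6))
cv2.imwrite(f"pics/top3.png",cv2.resize(optics.capture("top")["frame"][185:335,200:450,::-1],None,fx=2.6,fy=2.6))
E
```

```text
t 5.15 tray [-99.7   2.1] z 21.3 yaw toolx rel tray -89.57 F [-1.3  3.7  0.5] w 0.001 tilt [0.025 0.034]
```

View pics/side3.png

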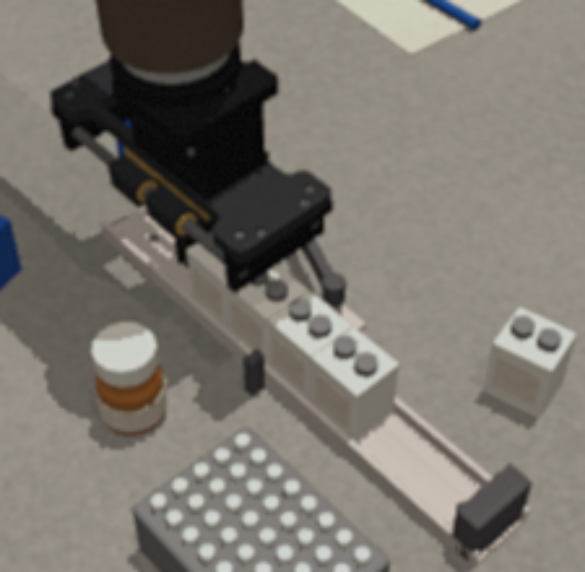

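View pics/top3.png

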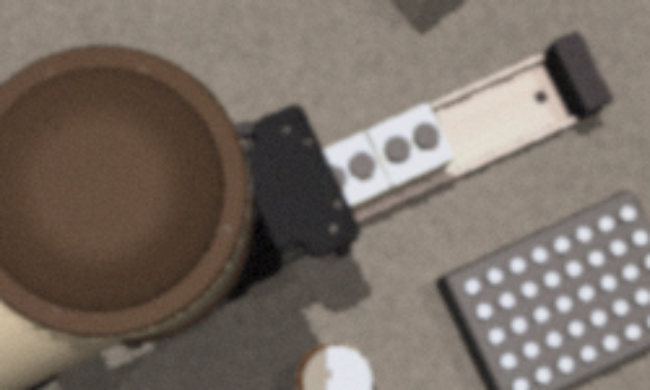

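Request:
{"name": "servo_tool", "arguments": {"deltas": [{"slide":[0.03,-0.2,0],"spin":0},{"slide":[0.03,-0.2,0],"spin":0},{"slide":[0.02,-0.2,0],"spin":0},{"slide":[0.02,-0.2,0],"spin":0},{"slide":[0.02,-0.2,0],"spin":0},{"slide":[0.02,-0.2,0],"spin":0},{"slide":[0.02,-0.2,0],"spin":0},{"slide":[0.02,-0.2,0],"spin":0},{"slide":[0.02,-0.2,0],"spin":0},{"slide":[0.02,-0.2,0],"spin":0}]}}

```text
time_s: 6.25
tcp_pos: [0.5155, 0.0327, 0.0215]
ee_rot: [[-0.906, -0.422, 0.031], [-0.421, 0.906, 0.036], [-0.043, 0.02, -0.999]]
wrist_force: [-1.2, 5.6, 3.6]
gripper_width: 0.011
```

```bash
python3 st.py
```

```text
t 6.25 tray [-46.   -0.2] z 21.5 yaw toolx rel tray -89.47 F [-1.2  5.6  3.6] w 0.011 tilt [0.031 0.036]
```

Request:
{"name": "servo_tool", "arguments": {"deltas": [{"slide":[0.01,-0.2,0],"spin":0},{"slide":[0.01,-0.2,0],"spin":0},{"slide":[0.01,-0.2,0],"spin":0},{"slide":[0.01,-0.2,0],"spin":0},{"slide":[0,-0.1,0],"spin":0}]}}

```text
time_s: 6.75
tcp_pos: [0.5255, 0.0102, 0.0213]
ee_rot: [[-0.906, -0.422, 0.032], [-0.421, 0.906, 0.037], [-0.045, 0.02, -0.999]]
wrist_force: [-1.6, 4.7, 3.0]
gripper_width: 0.006
```

```bash
python3 st.py;  python3 - <<'E'
from station import optics
import cv2
cv2.imwrite(f"pics/side4.png",cv2.resize(optics.capture("side")["frame"][180:350,250:425,::-1],None,fx=3.4,fy=3.4))
E
```

```text
t 6.75 tray [-21.4  -0.4] z 21.3 yaw toolx rel tray -89.48 F [-1.6  4.7  3. ] w 0.006 tilt [0.032 0.037]
```

View pics/side4.png

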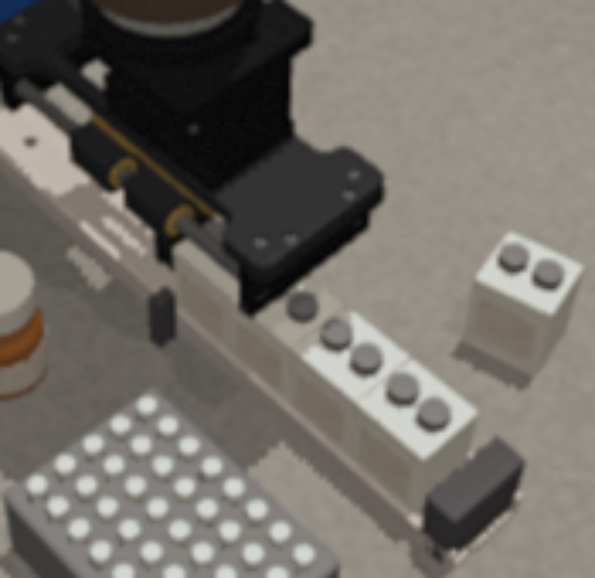

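Request:
{"name": "servo_tool", "arguments": {"deltas": [{"slide":[0,-0.1,0],"spin":0},{"slide":[0,-0.08,0],"spin":0},{"slide":[0,-0.08,0],"spin":0}]}}

```text
time_s: 7.1
tcp_pos: [0.5284, 0.0039, 0.0212]
ee_rot: [[-0.906, -0.422, 0.032], [-0.421, 0.906, 0.037], [-0.045, 0.02, -0.999]]
wrist_force: [-2.1, 5.4, 3.7]
gripper_width: 0.004
```

```bash
python3 st.py
```

```text
t 7.1 tray [-14.5  -0.3] z 21.2 yaw toolx rel tray -89.49 F [-2.1  5.4  3.7] w 0.004 tilt [0.032 0.037]
```

Request:
{"name": "servo_tool", "arguments": {"deltas": [{"slide":[0,-0.06,0],"spin":0},{"slide":[0,-0.06,0],"spin":0}]}}

```text
time_s: 7.3
tcp_pos: [0.5286, 0.0036, 0.0212]
ee_rot: [[-0.906, -0.421, 0.031], [-0.42, 0.907, 0.04], [-0.045, 0.024, -0.999]]
wrist_force: [-5.0, 15.5, 6.6]
gripper_width: 0.003
```

```bash
python3 st.py
```

```text
t 7.3 tray [-14.1  -0.3] z 21.2 yaw toolx rel tray -89.56 F [-5.  15.5  6.6] w 0.003 tilt [0.031 0.04 ]
```

Request:
{"name": "servo_tool", "arguments": {"deltas": [{"slide":[0,-0.02,0],"spin":0},{"slide":[0,0,0],"spin":0},{"slide":[0,0,0],"spin":0}]}}

```text
time_s: 7.6
tcp_pos: [0.5284, 0.004, 0.0213]
ee_rot: [[-0.906, -0.422, 0.03], [-0.421, 0.906, 0.041], [-0.044, 0.024, -0.999]]
wrist_force: [-0.6, 3.7, 2.2]
gripper_width: 0.003
```

```bash
python3 st.py;  python3 - <<'E'
from station import optics
import cv2
cv2.imwrite(f"pics/side5.png",cv2.resize(optics.capture("side")["frame"][230:350,290:425,::-1],None,fx=4.4,fy=4.4))
E
```

```text
t 7.6 tray [-14.6  -0.3] z 21.3 yaw toolx rel tray -89.5 F [-0.6  3.7  2.2] w 0.003 tilt [0.03  0.041]
```

View pics/side5.png

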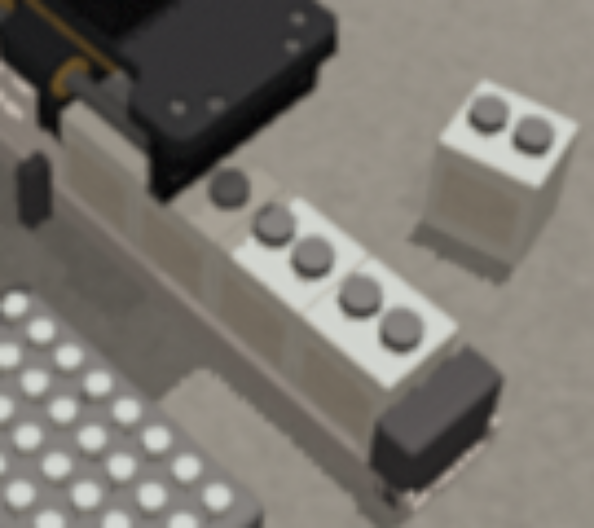

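Request:
{"name": "servo_tool", "arguments": {"deltas": [{"slide":[0,0.3,0],"spin":0},{"slide":[0,0.5,0],"spin":0},{"slide":[0,0.5,-0.3],"spin":0},{"slide":[0,0.3,-0.6],"spin":0},{"slide":[0,0,-0.8],"spin":0},{"slide":[-0.3,0,-0.6],"spin":0},{"slide":[0,0,0],"spin":0}]}}

```text
time_s: 8.35
tcp_pos: [0.5099, 0.0427, 0.0806]
ee_rot: [[-0.907, -0.422, 0.02], [-0.421, 0.906, 0.036], [-0.033, 0.024, -0.999]]
wrist_force: [0.7, -0.2, 0.6]
gripper_width: 0.003
```

```bash
python3 st.py
```

```text
t 8.35 tray [-57.4  -1.2] z 80.6 yaw toolx rel tray -89.51 F [ 0.7 -0.2  0.6] w 0.003 tilt [0.02  0.036]
```

Request:
{"name": "servo_tool", "arguments": {"deltas": [{"slide":[-0.6,0,0],"spin":0},{"slide":[-0.8,0,0],"spin":0},{"slide":[-0.8,0,0],"spin":0},{"slide":[-0.8,0,0],"spin":0},{"slide":[-0.6,0,0],"spin":0},{"slide":[-0.3,0,0],"spin":0},{"slide":[0,0,0],"spin":0}]}}

```text
time_s: 9.05
tcp_pos: [0.5924, 0.086, 0.0789]
ee_rot: [[-0.907, -0.421, 0.008], [-0.421, 0.907, 0.033], [-0.021, 0.026, -0.999]]
wrist_force: [-0.6, -0.0, 0.2]
gripper_width: 0.003
```

```bash
python3 st.py;  python3 - <<'E'
from station import optics
import cv2
cv2.imwrite(f"pics/side6.png",cv2.resize(optics.capture("side")["frame"][150:350,225:425,::-1],None,fx=3,fy=3))
E
```

```text
t 9.05 tray [-62.8  91.9] z 78.9 yaw toolx rel tray -89.53 F [-0.6 -0.   0.2] w 0.003 tilt [0.008 0.033]
```

View pics/side6.png

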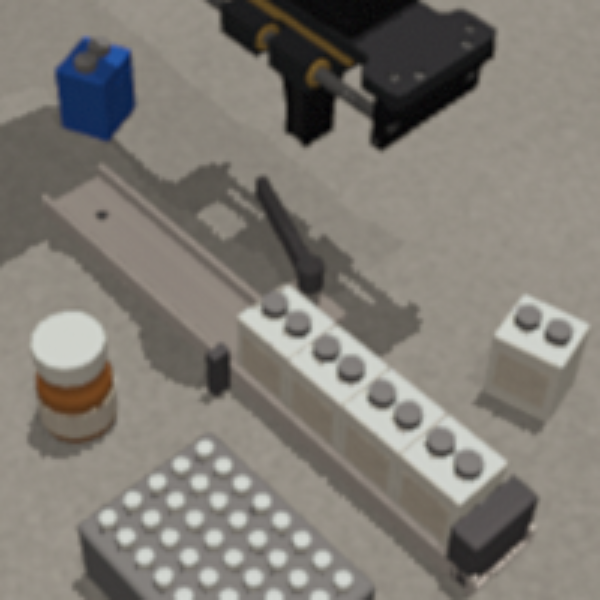

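Request:
{"name": "servo_tool", "arguments": {"deltas": [{"slide":[-0.3,-0.1,0.3],"spin":0},{"slide":[-0.1,-0.1,0.6],"spin":0},{"slide":[0,0,0.6],"spin":0},{"slide":[0,0,0.4],"spin":0},{"slide":[0,0,0.1],"spin":0},{"slide":[0,0,0],"spin":0}]}}

```text
time_s: 9.7
tcp_pos: [0.6005, 0.0853, 0.0229]
ee_rot: [[-0.908, -0.419, 0.002], [-0.419, 0.908, 0.031], [-0.015, 0.028, -1.0]]
wrist_force: [-0.7, -1.0, -0.0]
gripper_width: 0.009
```

```bash
python3 st.py;  python3 - <<'E'
from station import optics
import cv2
cv2.imwrite(f"pics/side7.png",cv2.resize(optics.capture("side")["frame"][150:350,225:425,::-1],None,fx=3,fy=3))
E
```

```text
t 9.7 tray [-58.7  99. ] z 22.9 yaw toolx rel tray -89.65 F [-0.7 -1.  -0. ] w 0.009 tilt [0.002 0.031]
```

View pics/side7.png

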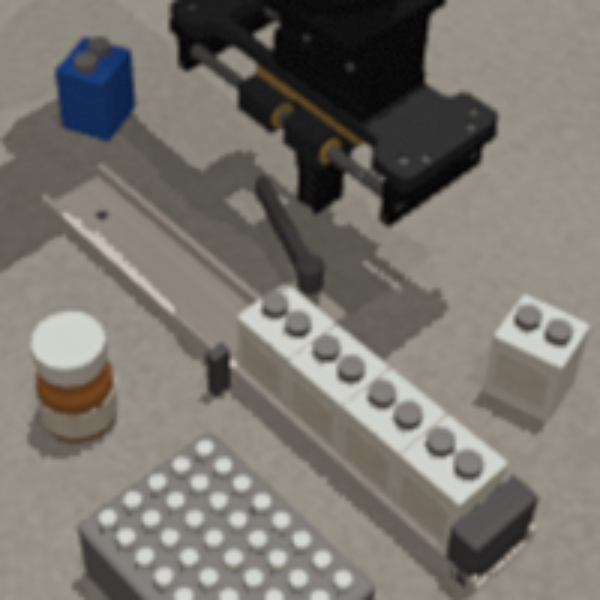

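Request:
{"name": "servo_tool", "arguments": {"deltas": [{"slide":[0.3,0.1,0.05],"spin":0},{"slide":[0.3,0.1,0],"spin":0},{"slide":[0.3,0.1,0],"spin":0},{"slide":[0.3,0.06,0],"spin":0},{"slide":[0.3,0.03,0],"spin":0},{"slide":[0,0,0],"spin":0}]}}

```text
time_s: 10.35
tcp_pos: [0.5601, 0.0784, 0.0239]
ee_rot: [[-0.908, -0.42, 0.007], [-0.419, 0.907, 0.033], [-0.02, 0.027, -0.999]]
wrist_force: [-0.1, -1.7, -0.2]
gripper_width: 0.004
```

```bash
python3 st.py;  python3 - <<'E'
from station import optics
import cv2
cv2.imwrite(f"pics/side8.png",cv2.resize(optics.capture("side")["frame"][150:350,225:425,::-1],None,fx=3,fy=3))
E
```

```text
t 10.35 tray [-69.2  59.3] z 23.9 yaw toolx rel tray -89.62 F [-0.1 -1.7 -0.2] w 0.004 tilt [0.007 0.033]
```

View pics/side8.png

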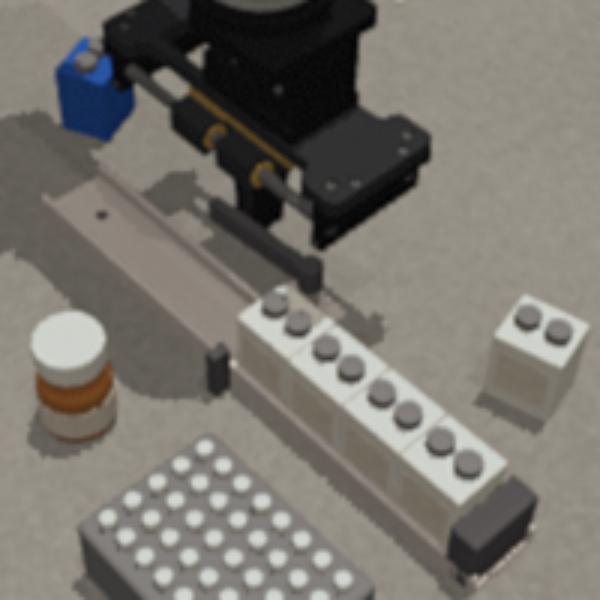

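Request:
{"name": "servo_tool", "arguments": {"deltas": [{"slide":[0.28,0.04,0.05],"spin":0},{"slide":[0.28,0.04,0],"spin":0},{"slide":[0.28,0.03,0],"spin":0},{"slide":[0.28,0,0],"spin":0},{"slide":[0.25,-0.08,0],"spin":0},{"slide":[0.25,-0.1,0],"spin":0}]}}

```text
time_s: 11.0
tcp_pos: [0.5239, 0.0597, 0.0222]
ee_rot: [[-0.907, -0.421, 0.011], [-0.42, 0.907, 0.035], [-0.025, 0.027, -0.999]]
wrist_force: [1.1, -0.7, -1.0]
gripper_width: 0.006
```

```bash
python3 st.py
```

```text
t 11.0 tray [-67.1  18.6] z 22.2 yaw toolx rel tray -89.55 F [ 1.1 -0.7 -1. ] w 0.006 tilt [0.011 0.035]
```

Request:
{"name": "servo_tool", "arguments": {"deltas": [{"slide":[0.3,-0.16,0],"spin":0},{"slide":[0.28,-0.16,0],"spin":0},{"slide":[0.2,-0.25,0],"spin":0},{"slide":[0.2,-0.25,0],"spin":0},{"slide":[0.15,-0.25,0],"spin":0},{"slide":[0.1,-0.2,0],"spin":0},{"slide":[0,0,0],"spin":0}]}}

```text
time_s: 11.7
tcp_pos: [0.5065, 0.0129, 0.0202]
ee_rot: [[-0.908, -0.419, 0.009], [-0.419, 0.908, 0.034], [-0.022, 0.027, -0.999]]
wrist_force: [0.8, 0.4, 0.4]
gripper_width: 0.006
```

```bash
python3 st.py;  python3 - <<'E'
from station import optics
import cv2
cv2.imwrite(f"pics/side9.png",cv2.resize(optics.capture("side")["frame"][150:350,225:425,::-1],None,fx=3,fy=3))
E
```

```text
t 11.7 tray [-31.7 -16.6] z 20.2 yaw toolx rel tray -89.67 F [0.8 0.4 0.4] w 0.006 tilt [0.009 0.034]
```

View pics/side9.png

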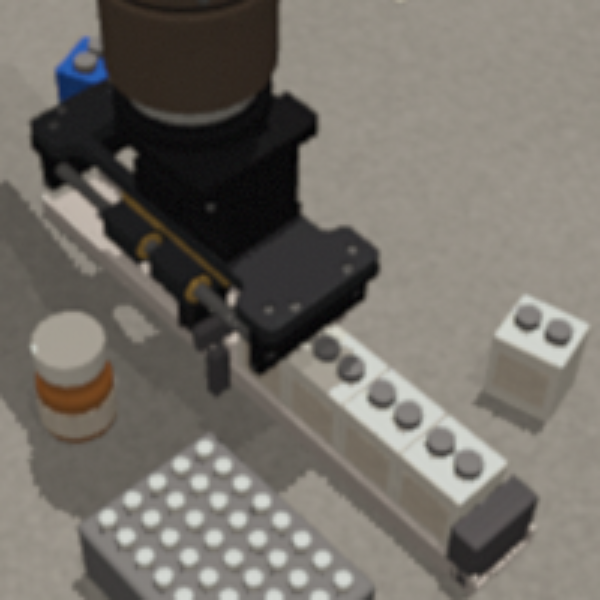

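Request:
{"name": "servo_tool", "arguments": {"deltas": [{"slide":[0,-0.1,0],"spin":0},{"slide":[0,-0.1,0],"spin":0}]}}

```text
time_s: 11.95
tcp_pos: [0.5084, 0.0084, 0.0199]
ee_rot: [[-0.908, -0.42, 0.008], [-0.419, 0.907, 0.034], [-0.021, 0.027, -0.999]]
wrist_force: [-0.2, 1.1, 0.8]
gripper_width: 0.003
```

```bash
python3 st.py
```

```text
t 11.95 tray [-26.8 -16.7] z 19.9 yaw toolx rel tray -89.63 F [-0.2  1.1  0.8] w 0.003 tilt [0.008 0.034]
```

Request:
{"name": "servo_tool", "arguments": {"deltas": [{"slide":[0,-0.08,0],"spin":0},{"slide":[0,-0.06,0],"spin":0}]}}

```text
time_s: 12.15
tcp_pos: [0.5091, 0.0066, 0.0197]
ee_rot: [[-0.908, -0.419, 0.006], [-0.418, 0.908, 0.036], [-0.021, 0.03, -0.999]]
wrist_force: [-6.3, 12.4, 5.2]
gripper_width: 0.004
```

```bash
python3 st.py
```

```text
t 12.15 tray [-24.9 -16.8] z 19.7 yaw toolx rel tray -89.68 F [-6.3 12.4  5.2] w 0.004 tilt [0.006 0.036]
```

Request:
{"name": "servo_tool", "arguments": {"deltas": [{"slide":[0,-0.02,0],"spin":0},{"slide":[0,0,0],"spin":0},{"slide":[0,0.2,0],"spin":0},{"slide":[0,0.4,0],"spin":0},{"slide":[0,0.5,-0.2],"spin":0},{"slide":[0,0.4,-0.6],"spin":0},{"slide":[0,0,-0.8],"spin":0},{"slide":[0,0,-0.8],"spin":0},{"slide":[0,0,-0.8],"spin":0},{"slide":[0,0,-0.8],"spin":0}]}}

```text
time_s: 13.15
tcp_pos: [0.4878, 0.0423, 0.1228]
ee_rot: [[-0.907, -0.422, -0.001], [-0.422, 0.906, 0.033], [-0.013, 0.031, -0.999]]
wrist_force: [1.1, -0.3, -0.3]
gripper_width: 0.004
```

Request:
{"name": "servo_tool", "arguments": {"deltas": [{"slide":[0,0.8,-0.5],"spin":0},{"slide":[0,0.8,-0.5],"spin":0},{"slide":[0,0.8,-0.5],"spin":0},{"slide":[0,0.8,-0.5],"spin":0},{"slide":[0,0.8,0],"spin":0},{"slide":[0,0.8,0],"spin":0},{"slide":[0,0,0],"spin":0}]}}

```text
time_s: 13.85
tcp_pos: [0.4335, 0.1575, 0.1851]
ee_rot: [[-0.905, -0.425, 0.01], [-0.424, 0.905, 0.039], [-0.025, 0.031, -0.999]]
wrist_force: [-0.8, -0.7, -0.1]
gripper_width: 0.005
```

```bash
python3 st.py;  python3 - <<'E'
from station import optics
import cv2
cv2.imwrite(f"pics/side10.png",cv2.resize(optics.capture("side")["frame"][195:350,225:425,::-1],None,fx=3.8,fy=3.8))
cv2.imwrite(f"pics/top10.png",cv2.resize(optics.capture("top")["frame"][185:335,200:450,::-1],None,fx=3.2,fy=3.2))
E
```

```text
t 13.85 tray [-193.5  -23.3] z 185.1 yaw toolx rel tray -89.31 F [-0.8 -0.7 -0.1] w 0.005 tilt [0.01  0.039]
```

View pics/side10.png

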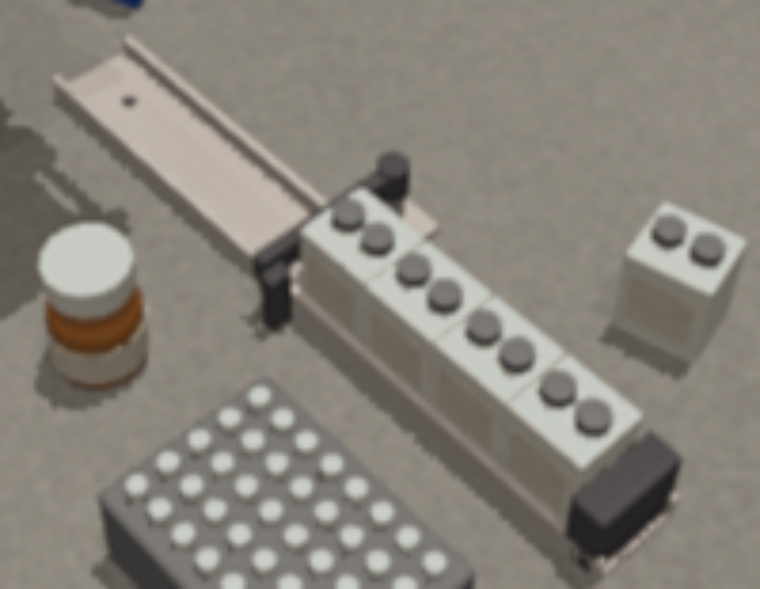

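View pics/top10.png

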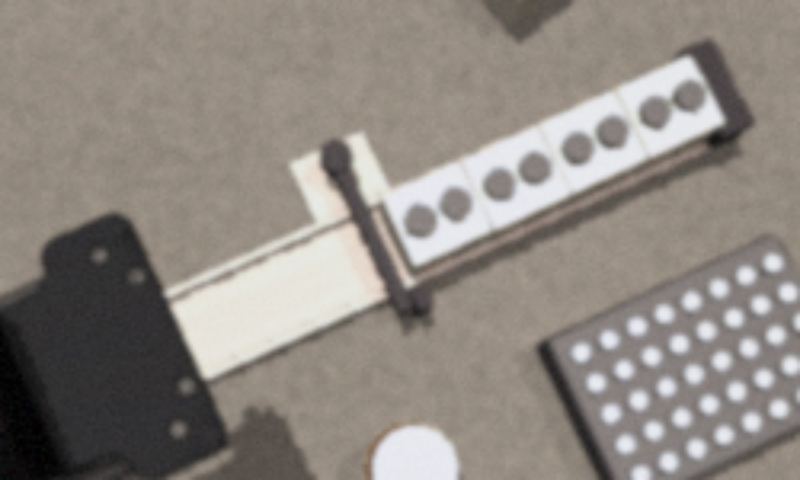

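```bash
python3 - <<'E'
from h import *
T=np.array([.5347,-.0091,-1.1447])
Z=lambda u:(200+u[0]/3.2,185+u[1]/3.2)
b=np.array([-1,1.3])  # residual bias px of first fit (obs-model)
q=[w2t(T,ray('top',np.array(Z(u))-(-b)*-1*-1 if 0 else np.array(Z(u))+np.array([1,-1.4]),.061))*1000 for u in [(420,221),(456,204),(500,184),(535,168),(577,148),(612,131),(654,112),(689,96)]]
print(np.round([(q[2*i]+q[2*i+1])/2 for i in range(4)],1))
h,t=[w2t(T,ray('top',np.array(Z(u))+np.array([1,-1.4]),.038)) for u in[(336,157),(400,310)]]
d=t-h; print('keeper',np.arctan2(-d[1],-d[0]))
E
python3 st.py; python3 -c "
from station import r
print(r.finish_job())"
```

```text
[[ 19.3  -1.6]
 [ 59.2  -1.5]
 [ 98.6  -0.9]
 [138.2  -0.7]]
keeper 1.530659533442611
t 13.95 tray [-192.1  -23.5] z 184.7 yaw toolx rel tray -89.4 F [0.8 0.3 0.3] w 0.007 tilt [0.009 0.038]
the job is handed in; nothing more can be done
None
```

I pushed the four cartridges along the tray as one row with shut fingers until they stopped against the end stop. I then swung the keeper bar across behind the last one until it met its stop, backed off and raised the arm clear. I handed the job in at about 14 s of the 54 s allowed; no verdict is reported.

My last checks, measured from the final top image with about 2 mm of uncertainty:

| Item | Measured | Needed |
|---|---|---|
| Cartridges 1 to 4, tray x | 138, 99, 59 and 19 mm | above 136, 95.3, 54.6 and 13.9 mm |
| Cartridges 1 to 4, tray y | −0.7 to −1.6 mm | within ±6 mm |
| Keeper angle | about 1.53 rad | above 1.45 rad |

- **Row:** it looked tight and upright in the final images. The push force rose to about 16 N when the row met the end stop.
- **Keeper:** the push force rose to about 14 N when the bar met its stop. The finger ended about 3 mm further forward than I had calculated, which I did not pursue because the images show the bar against the catch post.
- **Other objects:** the spare, jar and tip box look unmoved in the pictures; I did not measure them again at the end.
- **Tool tilt:** it drifted about 2 to 3 degrees during the moves, with no visible effect.

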